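Zero the peak pointer and load the next tube

TASK

Turn the reset knob on the sloped tester dial anticlockwise until its pointer is fully home against the zero stop pin. Then take the copper tube with the square end flanges and set it down gently, not dropped, in the two V rests of the raised cradle, with one flange outside each rest, and let go. Leave the pointer at zero and do not disturb the other things on the bench.

Things in the scene. Friction and masses are not known exactly. Their poses are not given: they have to be found in the camera images.
- tester: Grey desk-shaped housing, fixed, 170 mm wide, 160 mm deep; its face slopes 30 degrees, from 35 mm high at the front edge (low, towards the robot) to 127 mm at the back edge. Origin: middle of its underside; x from front to back, y left seen from its front, z up.
- dial: Round white dial, 124 mm across, on the tester's sloped face. Origin: its centre on the face, 81 mm above the table. z: out of the face, square to it, 30 degrees from vertical, leaning to the tester's front; x: up the slope; y: level, left seen from the front. A steel zero pin (7 mm thick, 10 mm tall) stands 47 mm from the centre, 57 degrees anticlockwise of x; scale marks run clockwise from zero.
- knob_grip (a point): Where to grip the knob: on its axis, 32 mm out from the face. The knob is a black bar 40 mm long (this point's x), 14 mm wide (y), reaching from 12 to 46 mm off the face, on a round boss 38 mm across. z: its axis, out of the face. x: where the thin black pointer (under the bar, reaching 53 mm from the axis) and the white line on the bar's top point. These axes turn with the knob.
- reset_knob (a joint): Knob angle in rad: 0 is home at the zero stop (pointer 50 degrees anticlockwise of the dial's x, touching the pin), growing as the knob turns clockwise seen facing the dial, up to 2.0. Starts somewhere between 0.75 and 1.35. About 0.05 N m of friction, no spring: it stays where it is left. The stop is firm.
- tube: Copper tube lying loose on the table: 24 mm outside diameter, 140 mm long, with a square 36 x 36 x 10 mm flange at each end (so 120 mm of bare tube between the flanges), about 0.36 kg, both ends alike. Origin: middle of its underside as it lies on the flanges. x: along the tube; z: up at the start.
- tube_mid (a point): Middle of the tube on its axis, 18 mm above the table at the start. Axes as tube.
- cradle: Fixed stand: 110 x 75 x 8 mm aluminium base plate, two posts 80 mm apart along x, each with a 12 mm thick steel V rest (90 degree V open upward, mouth 37 mm wide, 48 mm over all; bottom of the V 68 mm, top 87 mm above the table). The 68 mm between the rests is clear. Origin: middle of its underside; x: from rest to rest, as the tube is to lie (either way round); z up.
- cradle_seat (a point): Where the tube's mid point (on its axis) is when it rests in both Vs: midway between the rests, 85 mm above the table. The tube has 14 mm of play either way along x before a flange meets a rest. Axes as cradle.
- jar: White closed jar, 60 mm across, 75 mm tall, standing; bystander. Origin under its centre.
- tape: Roll of pale tape lying flat, 90 mm across, 25 mm tall; bystander. Origin under its centre.
- wrench: Steel wrench lying on the table; bystander. x along it.
- sleeve: Short plain copper sleeve standing on end, 32 mm across, 50 mm tall; bystander. Origin under its centre.
- brush: Brush lying on the table; bystander. x along it.
- case: Clear plastic case with white lid, 84 x 124 x 58 mm; bystander. Origin under its centre.
Things that resemble listed ones, but are neither listed nor needed, are in the scene too. What is shaped like the cradle but black is not meant. Of the things that look like the tube, take the one that is farthest from the robot's base at the start.

How it is judged:
On the way, in this order (a step that is already met when the one before it is completed fails the run):
1. the knob is turned back to within 0.08 rad of its zero stop while the tube is not yet in the cradle (value of joint reset_knob below 0.08 rad), for 0.2 s.
2. the tube, still held by the fingers, is brought down into the V rests: lined up with them within 0.12 rad and with its axis no more than 10 mm above its resting height (horizontal distance between tube_mid and cradle_seat below 0.018 m and y of tube_mid in the frame of cradle_seat between -0.008 and 0.008 m and z of tube_mid in the frame of cradle_seat between -0.006 and 0.01 m and angle between the x axis of tube and the x axis of cradle, either way round below 0.12 rad and contact force between the fingers and tube above 1 N), for 0.1 s.
At the end, for the whole second after the job is handed in: The knob is within 0.08 rad of its zero stop; the tube rests, released and still, in both V rests: its mid point within 18 mm of the seat point in plan and 8 mm across the cradle, at resting height within 5 mm (not more than 6 mm below), its length along the cradle within 0.12 rad (value of joint reset_knob below 0.08 rad and horizontal distance between tube_mid and cradle_seat below 0.018 m and y of tube_mid in the frame of cradle_seat between -0.008 and 0.008 m and z of tube_mid in the frame of cradle_seat between -0.006 and 0.005 m and angle between the x axis of tube and the x axis of cradle, either way round below 0.12 rad and linear speed of tube below 0.02 m/s and contact force between the fingers and tube below 0.1 N); the robot touches nothing.
It fails at once if a bystander (jar, tape, wrench, sleeve, brush, case) is moved more than 30 mm (distance of any of jar, tape, wrench, sleeve, brush, case from where it was at the start of the episode above 0.03 m).
It also fails if it takes over 58 s, if anything falls off the work surface, if the arm or the gripper's body presses on something with over 40 N, if the wrist force passes 120 N, or if a joint passes its speed limit or range.

ROBOT

A 6-joint arm with a two-finger parallel gripper is mounted at the origin on the work surface. World frame = base frame: x ahead of the robot, y to its left, z up, the work surface at z = 0. Lengths are in m, angles in rad, forces in N, time in s.
With the tool pointing down it reaches from about 0.225 to 0.725 m from the base axis. Payload 3.1 kg.
Tool frame: the origin (TCP) lies on the centre line of the jaws, within the pads' length; the fingertips stand 14 mm ahead of it and the grasp point (between the pads) lies 5 mm behind it; z points along the fingers, y is the line along which they close (so a half turn about z gives the same grasp; the last joint's range is limited). The gripper opens to 85 mm and grips with 20 to 120 N. Pads are 22 mm wide; open, the fingers measure 114 mm over their backs; the gripper's body (76 mm by 85 mm) begins 54 mm behind the grasp point. The pads swing forward as they close: fully open they stand 13 mm farther back than shut.
Start: joints at [1.072, 0.048, 0.099, 1.622, 0, 1.443], TCP at [0.19, 0.489, 0.245] pointing down, gripper open.
Joint ranges: [-2.91, 2.91], [-0.99, 1.94], [-1.21, 1.42], [-2.12, 2.29], [-1.49, 1.47], [-3.14, 3.14]. Speed limits (rad/s): [2.79, 2.79, 3.14, 3.14, 3.14, 3.14].

INTERFACE

Orientations are given as a unit quaternion [w, x, y, z].
In Python, from plant import env gives the robot as it stands. The module is installed in compiled form; this text tells all that it offers.
- The arm moves only by the tool servo_tool, never from a script. Its argument "motion" is a list of rows, each an object with "grip": the opening, from 0 (shut) to 1 (fully open); "translation": the shift along the tool's x, y, z in m, a list of three; "angular": the turn, a rotation vector about the tool's x, y, z in degrees, a list of three. A call has 1 to 5 rows; each row shifts and turns the commanded pose from where the row before left it, along the tool's axes as they then stand; what a row does not reach is not made up. A row lasts 1/10 s, in which the tool goes at most 50 mm and 8.59 degrees, less where a joint would pass 70% of its speed; a pose out of reach is approached as far as the arm can. A call with a gripper value outside its range is refused whole. The fingers move at their own pace and stop on an object; "squeeze" is the grip in N (left out, the last holds). Time passes only in rows, so rows that do not move let the fingers close. It gives the time, the measured TCP pose, the force, the opening and the grip force at its end, in the units of the state.
- env.get_state(): the state, without advancing time (a new reading comes with each control period).
- env.camera(name): name is "scene" or "side" or "wrist"; returns a dict with "pixels" (420x560x3 uint8, blue, green, red), "mtx" (3x3 intrinsics, pixels), "distortion" ([k1, k2, p1, p2, k3] as OpenCV has them; the pictures are not rectified), "rvec" (rotation vector, rad) and "tvec" (3), from world to camera coordinates, as OpenCV has them; the wrist camera has in their place "hand_eye" (4x4, takes a point from camera to tool coordinates, whose origin is the TCP and whose axes are the flange's). Camera axes: x right, y down, z forward; pixel columns grow to the right and rows downward; lengths in m; the calibration is good to about 2 mm. A picture is of the moment at which its call begins: read the wrist's pose just before it. There is no depth.
- env.close_job(): hands the job in; it is judged then, once.
Trained networks look in a picture, given as the dict that the camera call returned (one of the last four; its "shot" number tells which), for a name from the list of things; names that differ only in an ending like _2 or _b are one class to them, and where a whole thing is asked for, a point or a joint stands for the part that bears it (a point fixed in the world has none). Each returns a list of dicts, best first, with "conf" (0 to 1); they miss things now and then, are a little off and sometimes report something else, mostly with a low value. They report only what shows in the picture. A call takes as long as a camera call. They do not tell look-alikes from the thing itself.
- env.boxes_of(picture, query): "box" ([left, top, right, bottom] in pixels, round what is visible of it).
The state is a dict: "clock": time; "joint_positions": joint angles; "qd": joint speeds; "effort": joint torques, N m; "position": TCP position; "ee_rot": TCP orientation; "contact_force": force on the tool from outside, world axes, zero at the start; "ft_torque": the same for the moment, N m; "gripper_width": opening from 0.0 (shut) to 1.0 (fully open); "grip_force": force on a finger pad.
Only numpy, scipy, OpenCV 4.12 (cv2) and the standard library are available. Lean on these libraries where they do the work, as an engineer would, in place of code of your own. Each camera call takes 0.05 s, during which the arm holds its last target. There are 200 camera calls.

## Working session

There is one attempt and no reset: what is moved stays moved. The work goes in short steps, Python scripts to look and compute and a tool call to move; the robot and the scene stay as the last step left them, time stands still between calls to the robot, and variables do not carry over. Pictures are saved under pics/ and viewed, at most 10 in all, crops included, and the job is handed in when it is done.

Besides the shell and the picture viewer there is one more tool, called after ">>>" as name(argument=value, ...), one argument or row to a line, values as JSON. servo_tool: Moves the arm, as the interface text tells. Its arguments: {"type":"object","properties":{"motion":{"type":"array"},"squeeze":{"type":"number"}},"required":["motion"]}

```bash
mkdir -p pics; cat > h.py <<'E'
import numpy as np,cv2
from plant import env
from scipy.spatial.transform import Rotation as R
def rot(q): return R.from_quat([q[1],q[2],q[3],q[0]])
def ext(p,s=None):
    if 'rvec' in p: return cv2.Rodrigues(np.array(p['rvec'],float))[0],np.array(p['tvec'],float).ravel()
    H=np.array(p['hand_eye']);Rt=rot(s['ee_rot']).as_matrix()
    Rwc=Rt@H[:3,:3];c=Rt@H[:3,3]+np.array(s['position'])
    return Rwc.T,-Rwc.T@c
def ray(p,uv,s=None):
    Rm,t=ext(p,s);n=cv2.undistortPoints(np.array([[uv]],float),np.array(p['mtx']),np.array(p['distortion']))[0,0]
    return -Rm.T@t,Rm.T@np.array([n[0],n[1],1.])
def atz(p,uv,z,s=None):
    c,d=ray(p,uv,s);return c+d*(z-c[2])/d[2]
def proj(p,X,s=None):
    Rm,t=ext(p,s);return cv2.projectPoints(np.array(X,float).reshape(-1,1,3),cv2.Rodrigues(Rm)[0],t,np.array(p['mtx']),np.array(p['distortion']))[0].reshape(-1,2)
E
python3 - <<'E'
from h import *
np.set_printoptions(precision=3,suppress=True)
print(env.get_state())
for n in ['scene','side','wrist']:
    s=env.get_state();p=env.camera(n);cv2.imwrite(f'pics/{n}0.png',p['pixels'])
    for q in ['tester','dial','knob_grip','tube','cradle']:
        print(n,q,[(round(b['conf'],2),np.round(b['box']).astype(int).tolist(), atz(p,[(b['box'][0]+b['box'][2])/2,(b['box'][1]+b['box'][3])/2],.02,s)[:2]) for b in env.boxes_of(p,q)][:5])
E
```

```text
{'clock': 0.0, 'joint_positions': array([ 1.072,  0.049,  0.098,  1.622, -0.   ,  1.443]), 'qd': array([ 0.001,  0.001,  0.   ,  0.001, -0.002,  0.   ]), 'effort': array([ -0.   , -33.879,  32.001,   0.02 ,  -0.   ,  -0.   ]), 'position': array([0.19 , 0.489, 0.244]), 'ee_rot': array([-0.   ,  0.184,  0.983, -0.001]), 'contact_force': array([-0.115,  0.291, -0.238]), 'ft_torque': array([-0.018, -0.016,  0.022]), 'grip_force': 0.0, 'gripper_width': 0.9982630624219134}
scene tester [(0.85, [238, 213, 314, 280], array([0.577, 0.013]))]
scene dial [(0.94, [254, 216, 307, 243], array([0.502, 0.016])), (0.63, [161, 174, 212, 209], array([ 0.354, -0.279])), (0.41, [267, 216, 286, 230], array([0.478, 0.003]))]
scene knob_grip [(0.56, [269, 215, 285, 232], array([0.478, 0.004]))]
scene tube [(0.71, [360, 226, 394, 274], array([0.56 , 0.275]))]
scene cradle [(0.81, [83, 243, 128, 297], array([ 0.72 , -0.399])), (0.64, [182, 209, 219, 261], array([ 0.555, -0.192])), (0.59, [126, 204, 171, 261], array([ 0.56 , -0.335]))]
side tester [(0.6, [215, 192, 299, 281], array([ 0.616, -0.037]))]
side dial [(0.65, [362, 303, 379, 328], array([0.37 , 0.241])), (0.62, [236, 205, 287, 249], array([ 0.609, -0.082]))]
side knob_grip [(0.59, [258, 207, 279, 233], array([ 0.594, -0.115]))]
side tube [(0.79, [232, 305, 310, 348], array([0.558, 0.278])), (0.65, [354, 340, 435, 412], array([0.344, 0.391]))]
side cradle [(0.95, [259, 156, 305, 198], array([ 0.576, -0.369])), (0.82, [260, 181, 303, 224], array([ 0.567, -0.21 ])), (0.63, [209, 151, 246, 184], array([ 0.749, -0.436]))]
wrist tester []
wrist dial []
wrist knob_grip []
wrist tube [(0.88, [227, 272, 280, 354], array([0.323, 0.405]))]
wrist cradle []
```

```bash
python3 - <<'E'
import cv2
for n,(a,b,c,d) in {'scene':(60,140,440,340),'side':(180,130,480,420)}.items():
    i=cv2.imread(f'pics/{n}0.png');k=2 if n=='scene' else 2
    cv2.imwrite(f'pics/{n}0c.png',cv2.resize(i[b:d,a:c],None,fx=k,fy=k,interpolation=cv2.INTER_CUBIC))
E
```

```text
(no output)
```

View pics/scene0c.png

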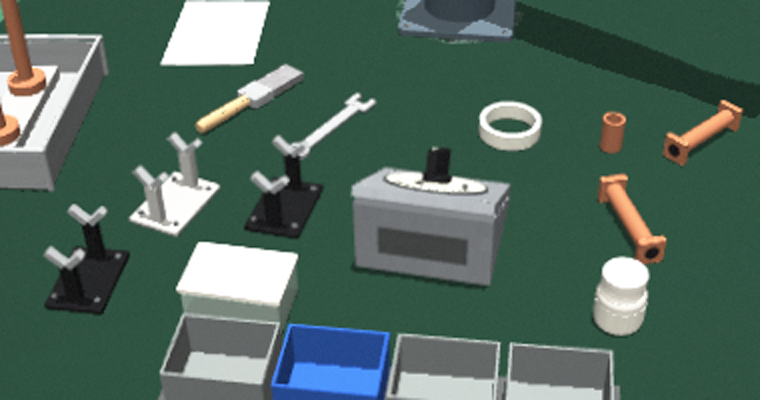

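View pics/side0c.png

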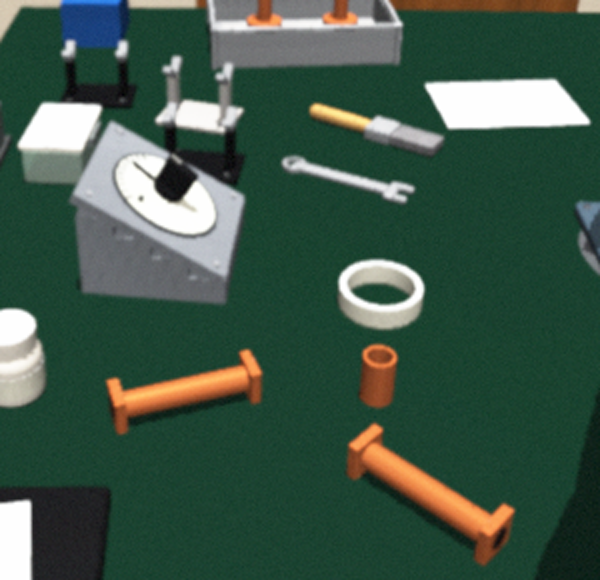

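The scene picture shows the target tube at about (377,250), which is the farther of the two, and the aluminium cradle at (148,232); the black cradles are decoys. The side picture shows the dial facing the robot, with its pointer near straight up the slope at about (262,218).

```bash
python3 - <<'E'
from h import *
np.set_printoptions(precision=3,suppress=True)
s=env.get_state();p=env.camera('wrist');print(np.array(p['hand_eye']),np.array(p['mtx']))
pos0=np.array(s['position'])
# view candidates: tool pose, project scene pts
def tp(pos,q,X):
    s2=dict(position=np.array(pos),ee_rot=q);return proj(p,X,s2)
# pose: x of tool -> world -x, tilt
for pos,tilt in [((.40,.02,.32),0),((.40,.02,.32),20),((.34,.02,.32),20)]:
    t=np.radians(tilt);z=np.array([np.sin(t),0,-np.cos(t)]);x=np.array([-np.cos(t),0,-np.sin(t)]);y=np.cross(z,x)
    q=R.from_matrix(np.c_[x,y,z]).as_quat()[[3,0,1,2]]
    print(pos,tilt,q,tp(pos,q,[[.52,.08,.05],[.52,-.08,.05],[.66,-.08,.12],[.66,.08,.12]]))
    R0=rot(s['ee_rot']);print('shift tool',R0.inv().apply(np.array(pos)-pos0),'turn',np.degrees((R0.inv()*rot(q)).as_rotvec()))
E
```

```text
[[-0.001 -0.967 -0.257  0.065]
 [ 1.    -0.001 -0.001 -0.001]
 [ 0.001 -0.257  0.967 -0.127]
 [ 0.     0.     0.     1.   ]] [[344.998   0.    278.02 ]
 [  0.    344.998 208.321]
 [  0.      0.      1.   ]]
(0.4, 0.02, 0.32) 0 [0. 0. 1. 0.] [[327.125 269.381]
 [199.701 269.322]
 [195.08  402.201]
 [330.127 402.632]]
shift tool [-0.366 -0.361 -0.075] turn [  0.003  -0.001 -21.247]
(0.4, 0.02, 0.32) 20 [0.174 0.    0.985 0.   ] [[327.338 187.441]
 [199.223 187.571]
 [203.575 305.903]
 [324.757 306.032]]
shift tool [-0.366 -0.361 -0.075] turn [ -3.705 -19.77  -21.03 ]
(0.34, 0.02, 0.32) 20 [0.174 0.    0.985 0.   ] [[323.754 225.543]
 [205.061 225.584]
 [209.061 333.309]
 [321.381 333.468]]
shift tool [-0.31  -0.383 -0.075] turn [ -3.705 -19.77  -21.03 ]
```

>>> servo_tool(
  motion=[
    {"grip":1,"translation":[-0.033,-0.033,-0.007],"angular":[0,0,0]},
    {"grip":1,"translation":[-0.033,-0.033,-0.007],"angular":[0,0,0]},
    {"grip":1,"translation":[-0.033,-0.033,-0.007],"angular":[0,0,0]},
    {"grip":1,"translation":[-0.033,-0.033,-0.007],"angular":[0,0,0]},
    {"grip":1,"translation":[-0.033,-0.033,-0.007],"angular":[0,0,0]},
  ],
)

```text
clock: 1.45
position: [0.2846, 0.2742, 0.2807]
ee_rot: [0.0, 0.184, 0.983, 0.0]
contact_force: [1.3, -0.0, 0.3]
gripper_width: 1.002
grip_force: 0.0
```

>>> servo_tool(
  motion=[
    {"grip":1,"translation":[-0.033,-0.033,-0.007],"angular":[0,0,0]},
    {"grip":1,"translation":[-0.033,-0.033,-0.007],"angular":[0,0,0]},
    {"grip":1,"translation":[-0.033,-0.033,-0.007],"angular":[0,0,0]},
    {"grip":1,"translation":[-0.033,-0.033,-0.007],"angular":[0,0,0]},
    {"grip":1,"translation":[-0.033,-0.033,-0.007],"angular":[0,0,0]},
  ],
)

```text
clock: 1.95
position: [0.3786, 0.0603, 0.3159]
ee_rot: [0.001, 0.184, 0.983, 0.0]
contact_force: [1.2, 0.3, -0.6]
gripper_width: 0.996
grip_force: 0.0
```

>>> servo_tool(
  motion=[
    {"grip":1,"translation":[-0.033,-0.033,-0.007],"angular":[0,0,0]},
    {"grip":1,"translation":[0,0,0],"angular":[-0.93,-4.94,-5.26]},
    {"grip":1,"translation":[0,0,0],"angular":[-0.93,-4.94,-5.26]},
    {"grip":1,"translation":[0,0,0],"angular":[-0.93,-4.94,-5.26]},
    {"grip":1,"translation":[0,0,0],"angular":[-0.93,-4.94,-5.26]},
  ],
)

```text
clock: 2.45
position: [0.3972, 0.0194, 0.3228]
ee_rot: [0.175, -0.002, 0.984, -0.0]
contact_force: [-0.3, -0.6, 0.2]
gripper_width: 1.001
grip_force: 0.0
```

```bash
python3 - <<'E'
from h import *
np.set_printoptions(precision=3,suppress=True)
s=env.get_state();p=env.camera('wrist');s1=env.get_state()
print(s['clock'],s['position'],s['ee_rot'],s1['position'],s['joint_positions'])
cv2.imwrite('pics/w1.png',p['pixels'])
import pickle;pickle.dump((p,s1),open('w1.pkl','wb'))
for q in ['tester','dial','knob_grip','cradle']:
    print(q,[(round(b['conf'],2),np.round(b['box'],1).tolist()) for b in env.boxes_of(p,q)][:4])
E
```

```text
2.45 [0.397 0.019 0.323] [ 0.175 -0.002  0.984 -0.   ] [0.395 0.02  0.322] [-0.164 -0.624 -0.318  1.528  0.057 -0.158]
tester [(0.92, [208.6, 161.8, 346.2, 321.2]), (0.72, [435.0, 145.0, 475.6, 241.6])]
dial [(0.82, [219.5, 179.7, 338.6, 310.1])]
knob_grip [(0.65, [208.7, 160.4, 346.1, 319.2]), (0.56, [262.2, 235.1, 294.2, 284.1])]
cradle [(0.68, [0.0, 253.7, 73.9, 316.1]), (0.56, [0.7, 163.7, 73.0, 264.9])]
```

View pics/w1.png

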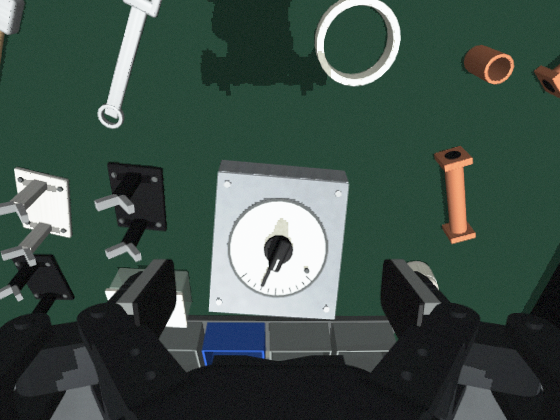

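The wrist picture shows the dial centred near (278,248) with its pointer tip at about (263,286) and the zero pin at (307,270). The target tube runs from (453,158) to (459,232), and the aluminium cradle is at (42,203).

```bash
python3 - <<'E'
import cv2
i=cv2.imread('pics/w1.png')
a=cv2.resize(i[155:325,200:355],None,fx=3.5,fy=3.5,interpolation=cv2.INTER_CUBIC)
b=cv2.resize(i[155:270,0:80],None,fx=3.2,fy=5.174,interpolation=cv2.INTER_CUBIC)[:a.shape[0]]
print(a.shape,b.shape)
cv2.imwrite('pics/w1c.png',cv2.hconcat([a,b]))
E
```

```text
(595, 542, 3) (595, 256, 3)
```

View pics/w1c.png

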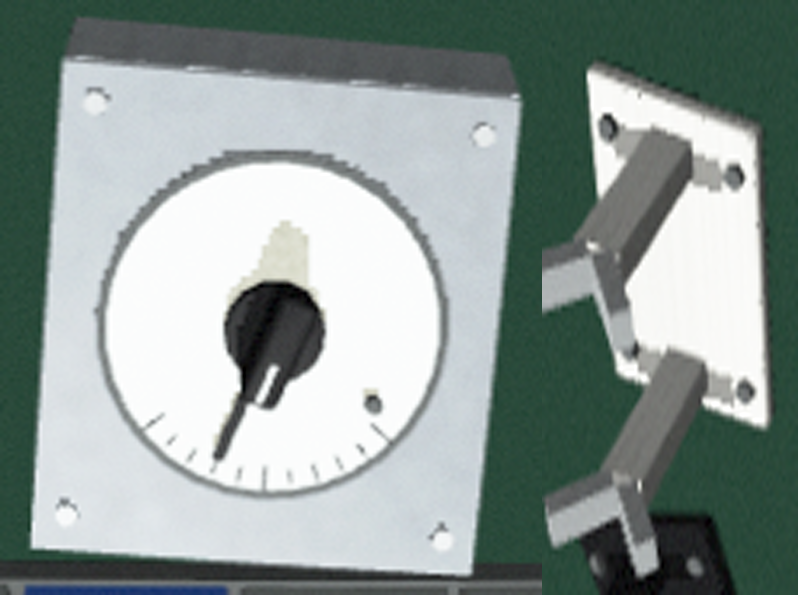

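```bash
cat > fit.py <<'E'
from h import *
import pickle
from scipy.optimize import least_squares
np.set_printoptions(precision=3,suppress=True)
p,s=pickle.load(open('w1.pkl','rb'))
def T(v,L): 
    c,sn=np.cos(v[2]),np.sin(v[2]);L=np.array(L,float).reshape(-1,3)
    return np.c_[v[0]+c*L[:,0]-sn*L[:,1],v[1]+sn*L[:,0]+c*L[:,1],L[:,2]]
D=np.array([[np.cos(np.pi/6),0,np.sin(np.pi/6)],[0,1,0],[-np.sin(np.pi/6),0,np.cos(np.pi/6)]]) # rows dial axes in tester
dial=lambda L: np.array(L,float).reshape(-1,3)@D+[0,0,.081]
pin=np.radians(57)
L=np.r_[[[-.08,.085,.035],[-.08,-.085,.035],[.08,-.085,.127],[.08,.085,.127]],dial([[0,0,.002],[.047*np.cos(pin),.047*np.sin(pin),.006]])]
uv=np.array([[348.9,182.7],[218.3,171.6],[209.1,311.6],[334.3,319.3],[277.7,247],[306.3,269.9]])
if __name__=='__main__':
    r=least_squares(lambda v:(proj(p,T(v,L),s)-uv).ravel(),[.58,0,0]);print('tester',r.x,r.fun.reshape(-1,2))
    for h in (.006,.012):
        f=lambda a:(proj(p,T(r.x,dial([.053*np.cos(a[0]),.053*np.sin(a[0]),h])),s)-[262.6,285.6]).ravel()
        q=least_squares(f,[0]);print('pointer ccw deg',np.degrees(q.x),q.fun)
    a=q.x[0];Rw=R.from_euler('z',r.x[2]).as_matrix()
    zd=Rw@D[2];xk=Rw@(np.cos(a)*D[0]+np.sin(a)*D[1]);g=T(r.x,dial([0,0,.032]))[0]
    print('grip',g,'axis',zd,'bar',xk)
    z=-zd;x=-xk;y=np.cross(z,x);Rt=R.from_matrix(np.c_[x,y,z])
    st=env.get_state();R0=rot(st['ee_rot']);P=np.array(st['position'])
    tcp=g+zd*(-.005);pre=g+zd*.075
    print('turn',np.degrees((R0.inv()*Rt).as_rotvec()),'shift to pre (after turn)',Rt.inv().apply(pre-P),'before turn',R0.inv().apply(pre-P),'tcp',tcp,pre)
    C=[[-.055,-.0375,.008],[-.055,.0375,.008],[.055,.0375,.008]];cu=np.array([[15,167.6],[68.75,179.7],[70.6,237.7]])
    c=least_squares(lambda v:(proj(p,T(v,C),s)-cu).ravel(),[.5,-.3,0]);print('cradle',c.x,c.fun)
    print('tube ends',atz(p,[453,158],.036,s),atz(p,[459,232],.036,s))
    pickle.dump(dict(tester=r.x,g=g,zd=zd,xk=xk,cradle=c.x),open('fit.pkl','wb'))
E
python3 fit.py
```

```text
tester [ 0.589  0.019 -0.091] [[ 0.524 -0.266]
 [-0.964 -0.435]
 [-1.057 -0.221]
 [ 0.699  0.111]
 [ 0.363  1.079]
 [ 0.462  0.361]]
pointer ccw deg [-17.829] [-0.127  0.325]
pointer ccw deg [-18.616] [-0.643  1.585]
grip [0.573 0.02  0.109] axis [-0.498  0.045  0.866] bar [ 0.788 -0.393  0.474]
turn [  0.549 -10.31   23.21 ] shift to pre (after turn) [-0.037  0.03   0.198] before turn [-0.079  0.005  0.187] tcp [0.575 0.02  0.104] [0.536 0.024 0.174]
cradle [ 0.573 -0.329 -0.302] [-0.333 -0.782 -0.157  0.852  0.539 -0.013]
tube ends [0.48  0.237 0.036] [0.598 0.281 0.036]
```

>>> servo_tool(
  motion=[
    {"grip":1,"translation":[0,0,0],"angular":[0.18,-3.44,7.74]},
    {"grip":1,"translation":[0,0,0],"angular":[0.18,-3.44,7.74]},
    {"grip":1,"translation":[0,0,0],"angular":[0.18,-3.44,7.74]},
    {"grip":1,"translation":[-0.009,0.007,0.045],"angular":[0,0,0]},
    {"grip":1,"translation":[-0.009,0.007,0.045],"angular":[0,0,0]},
  ],
)

```text
clock: 3.2
position: [0.4635, 0.0215, 0.2583]
ee_rot: [0.261, 0.199, 0.944, 0.031]
contact_force: [0.6, -0.9, -0.1]
gripper_width: 1.0
grip_force: 0.0
```

>>> servo_tool(
  motion=[
    {"grip":0.8,"translation":[-0.009,0.008,0.045],"angular":[0,0,0]},
    {"grip":0.8,"translation":[-0.01,0.008,0.045],"angular":[0,0,0]},
    {"grip":0.8,"translation":[0,0,0.018],"angular":[0,0,0]},
    {"grip":0.8,"translation":[0,0,0],"angular":[0,0,0]},
  ],
)

```text
clock: 3.6
position: [0.5344, 0.0241, 0.1673]
ee_rot: [0.252, 0.199, 0.947, 0.03]
contact_force: [-0.7, 0.8, 0.3]
gripper_width: 0.799
grip_force: 0.0
```

```bash
cat > to.py <<'E'
from h import *
import pickle
F=pickle.load(open('fit.pkl','rb'))
np.set_printoptions(precision=4,suppress=True)
def rel(tp,xa,za):
    s=env.get_state();R0=rot(s['ee_rot']);z=np.array(za)/np.linalg.norm(za);x=np.array(xa)-z*np.dot(xa,z);x/=np.linalg.norm(x)
    Rt=R.from_matrix(np.c_[x,np.cross(z,x),z]);d=np.array(tp)-np.array(s['position'])
    print('clock',s['clock'],'pos',s['position'],'q',s['joint_positions'],'f',s['contact_force'])
    print('turn',np.degrees((R0.inv()*Rt).as_rotvec()),'shift before turn',R0.inv().apply(d),'after turn',Rt.inv().apply(d))
E
python3 -c "
from to import *
rel(F['g']+F['zd']*0,-F['xk'],-F['zd'])
s=env.get_state();p=env.camera('wrist');cv2.imwrite('pics/w2.png',p['pixels'])"
```

```text
clock 3.6 pos [0.5344 0.0241 0.1673] q [-0.0766 -0.4693 -0.5966  0.9306 -0.0063  0.3364] f [-0.7451  0.842   0.2514]
turn [-0.1531 -0.5913  0.0593] shift before turn [-0.0048  0.0013  0.0701] after turn [-0.0041  0.0011  0.0701]
```

View pics/w2.png

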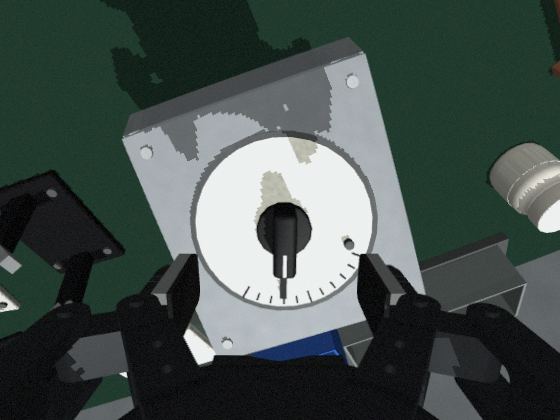

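The wrist picture shows the bar lined up along the jaws, its white line at column 285 and the jaw midline at about 278, so I shift slightly in +y.

>>> servo_tool(
  motion=[
    {"grip":0.8,"translation":[-0.0045,0.0025,0.02],"angular":[-0.15,-0.6,0]},
    {"grip":0.8,"translation":[0,0,0.03],"angular":[0,0,0]},
    {"grip":0.6,"translation":[0,0,0.02],"angular":[0,0,0]},
    {"grip":0.3,"translation":[0,0,0],"angular":[0,0,0]},
    {"grip":0.0,"translation":[0,0,0],"angular":[0,0,0]},
  ],
  squeeze=40,
)

```text
clock: 4.15
position: [0.5762, 0.021, 0.1172]
ee_rot: [0.263, 0.199, 0.944, 0.031]
contact_force: [-0.2, 0.9, 0.3]
gripper_width: 0.293
grip_force: 0.0
```

>>> servo_tool(
  motion=[
    {"grip":0,"translation":[0,0,0],"angular":[0,0,0]},
    {"grip":0,"translation":[0,0,0],"angular":[0,0,0]},
    {"grip":0,"translation":[0,0,0],"angular":[0,0,0]},
  ],
)

```text
clock: 4.45
position: [0.5764, 0.0203, 0.1183]
ee_rot: [0.264, 0.199, 0.943, 0.03]
contact_force: [-5.5, -2.5, 5.7]
gripper_width: 0.155
grip_force: 42.0
```

```bash
python3 -c "
from to import *
rel(F['g']+F['zd']*0,-F['xk'],-F['zd']);print(env.get_state())"
```

```text
clock 4.45 pos [0.5764 0.0203 0.1183] q [-0.0761 -0.3443 -0.6194  0.7573 -0.0094  0.3366] f [-5.5312 -2.4956  5.7325]
turn [0.1789 0.8411 0.0658] shift before turn [ 0.0073 -0.0027  0.0065] after turn [ 0.0072 -0.0026  0.0066]
{'clock': 4.45, 'joint_positions': array([-0.0761, -0.3443, -0.6194,  0.7573, -0.0094,  0.3366]), 'qd': array([-0.0017, -0.0013, -0.0001,  0.0005,  0.0015, -0.0008]), 'effort': array([  1.0822, -19.6554,  33.8603,  -4.8331,   0.776 ,   0.0427]), 'position': array([0.5764, 0.0203, 0.1183]), 'ee_rot': array([0.2643, 0.1987, 0.9433, 0.0301]), 'contact_force': array([-5.5312, -2.4956,  5.7325]), 'ft_torque': array([-0.3798,  0.959 , -0.2309]), 'grip_force': 41.95299983024597, 'gripper_width': 0.15538726083616367}
```

>>> servo_tool(
  motion=[
    {"grip":0.3,"translation":[0,0,0],"angular":[0,0,0]},
    {"grip":0.3,"translation":[0,0,0],"angular":[0,0,0]},
    {"grip":0.3,"translation":[0.0065,-0.002,0.004],"angular":[0.2,0.8,0]},
    {"grip":0.3,"translation":[0,0,0],"angular":[0,0,0]},
    {"grip":0.3,"translation":[0,0,0],"angular":[0,0,0]},
  ],
)

```text
clock: 4.95
position: [0.5713, 0.0217, 0.1076]
ee_rot: [0.255, 0.199, 0.946, 0.03]
contact_force: [-0.6, -0.1, -0.0]
gripper_width: 0.302
grip_force: 0.0
```

```bash
python3 -c "
from to import *
rel(F['g']+F['zd']*0,-F['xk'],-F['zd'])"
```

```text
clock 4.95 pos [0.5713 0.0217 0.1076] q [-0.0761 -0.3342 -0.6255  0.7605 -0.0061  0.3364] f [-0.6462 -0.1104 -0.0041]
turn [-0.0116 -0.2676  0.0865] shift before turn [-0.0024 -0.0004 -0.    ] after turn [-0.0024 -0.0004 -0.    ]
```

>>> servo_tool(
  motion=[
    {"grip":0,"translation":[-0.002,0,0],"angular":[0,-0.2,0]},
    {"grip":0,"translation":[0,0,0],"angular":[0,0,0]},
    {"grip":0,"translation":[0,0,0],"angular":[0,0,0]},
    {"grip":0,"translation":[0,0,0],"angular":[0,0,-4]},
    {"grip":0,"translation":[0,0,0],"angular":[0,0,-8]},
  ],
)

```text
clock: 5.45
position: [0.5726, 0.0218, 0.1088]
ee_rot: [0.258, 0.096, 0.961, 0.003]
contact_force: [-2.7, 1.5, 1.4]
gripper_width: 0.155
grip_force: 43.0
```

>>> servo_tool(
  motion=[
    {"grip":0,"translation":[0,0,0],"angular":[0,0,-8]},
    {"grip":0,"translation":[0,0,0],"angular":[0,0,-8]},
    {"grip":0,"translation":[0,0,0],"angular":[0,0,-8]},
    {"grip":0,"translation":[0,0,0],"angular":[0,0,-8]},
    {"grip":0,"translation":[0,0,0],"angular":[0,0,-8]},
  ],
)

```text
clock: 5.95
position: [0.5731, 0.0185, 0.1093]
ee_rot: [0.243, -0.237, 0.936, -0.089]
contact_force: [-0.8, -6.3, -0.4]
gripper_width: 0.156
grip_force: 42.7
```

>>> servo_tool(
  motion=[
    {"grip":0,"translation":[0,0,0],"angular":[0,0,-6]},
    {"grip":0,"translation":[0,0,0],"angular":[0,0,-4]},
    {"grip":0,"translation":[0,0,0],"angular":[0,0,-3]},
    {"grip":0,"translation":[0,0,0],"angular":[0,0,0]},
  ],
)

```text
clock: 6.35
position: [0.5736, 0.0176, 0.1097]
ee_rot: [0.232, -0.339, 0.904, -0.116]
contact_force: [1.2, -6.3, -1.0]
gripper_width: 0.155
grip_force: 42.5
```

```bash
python3 -c "
from to import *
rel(F['g']+F['zd']*0,-F['xk'],-F['zd'])
s=env.get_state();print(s['grip_force'],s['gripper_width'],rot(s['ee_rot']).inv().apply(s['ft_torque']))"
```

```text
clock 6.35 pos [0.5736 0.0176 0.1097] q [-0.0789 -0.3335 -0.6232  0.7564 -0.0136 -0.7997] f [ 1.1655 -6.348  -1.0216]
turn [-0.4605 -0.0344 65.0367] shift before turn [-0.0011  0.0028  0.0004] after turn [0.0021 0.0022 0.0004]
42.47009038925171 0.15470676080894988 [ 0.6399  1.1536 -0.0291]
```

>>> servo_tool(
  motion=[
    {"grip":0,"translation":[0,0,0],"angular":[0,0,-2]},
    {"grip":0,"translation":[0,0,0],"angular":[0,0,-2]},
    {"grip":0,"translation":[0,0,0],"angular":[0,0,-1]},
    {"grip":0,"translation":[0,0,0],"angular":[0,0,0]},
  ],
)

```text
clock: 6.75
position: [0.5738, 0.0174, 0.1098]
ee_rot: [0.227, -0.376, 0.889, -0.126]
contact_force: [0.7, -6.8, -1.3]
gripper_width: 0.15
grip_force: 45.8
```

```bash
python3 -c "
from to import *
rel(F['g']+F['zd']*0,-F['xk'],-F['zd'])
s=env.get_state();print(s['grip_force'],s['gripper_width'],rot(s['ee_rot']).inv().apply(s['ft_torque']))"
```

```text
clock 6.75 pos [0.5738 0.0174 0.1098] q [-0.0793 -0.3335 -0.623   0.7561 -0.0135 -0.8835] f [ 0.6978 -6.8205 -1.2965]
turn [-0.476  -0.0307 69.8182] shift before turn [-0.0013  0.003   0.0004] after turn [0.0023 0.0023 0.0004]
45.771490931510925 0.15037932321438616 [0.617  1.1295 0.8324]
```

>>> servo_tool(
  motion=[
    {"grip":0.5,"translation":[0,0,0],"angular":[0,0,0]},
    {"grip":0.5,"translation":[0,0,0],"angular":[0,0,0]},
    {"grip":0.6,"translation":[0,0,-0.03],"angular":[0,0,0]},
    {"grip":0.8,"translation":[0,0,-0.05],"angular":[0,0,0]},
    {"grip":0.8,"translation":[0,0,-0.05],"angular":[0,0,0]},
  ],
)

```text
clock: 7.25
position: [0.5071, 0.0272, 0.2219]
ee_rot: [0.227, -0.38, 0.888, -0.122]
contact_force: [1.3, -0.3, 2.2]
gripper_width: 0.8
grip_force: 0.0
```

>>> servo_tool(
  motion=[
    {"grip":0.8,"translation":[0,0,-0.04],"angular":[0,0,0]},
    {"grip":0.8,"translation":[0,0,0],"angular":[0,0,0]},
  ],
)

```text
clock: 7.45
position: [0.4905, 0.029, 0.2665]
ee_rot: [0.235, -0.379, 0.886, -0.126]
contact_force: [0.1, -0.2, 0.9]
gripper_width: 0.801
grip_force: 0.0
```

```bash
python3 - <<'E'
from to import *
s=env.get_state();p=env.camera('wrist');s=env.get_state();cv2.imwrite('pics/w3.png',p['pixels']);pickle.dump((p,s),open('w3.pkl','wb'))
from fit import T,dial
c=proj(p,T(F['tester'],dial([0,0,0])),s)[0];print(c)
for a in (45,50):
  a=np.radians(a);print(a,proj(p,T(F['tester'],dial([[.053*np.cos(a),.053*np.sin(a),.008],[.02*np.cos(a),.02*np.sin(a),.046]])),s))
x,y=(c-[80,75]).astype(int)
cv2.imwrite('pics/w3c.png',cv2.resize(p['pixels'][max(y,0):y+150,x:x+160],None,fx=4,fy=4,interpolation=cv2.INTER_CUBIC));print(x,y)
E
```

```text
[282.727 181.306]
0.7853981633974483 [[276.608 234.656]
 [280.386 213.753]]
0.8726646259971648 [[281.217 234.969]
 [282.388 213.89 ]]
202 106
```

View pics/w3c.png

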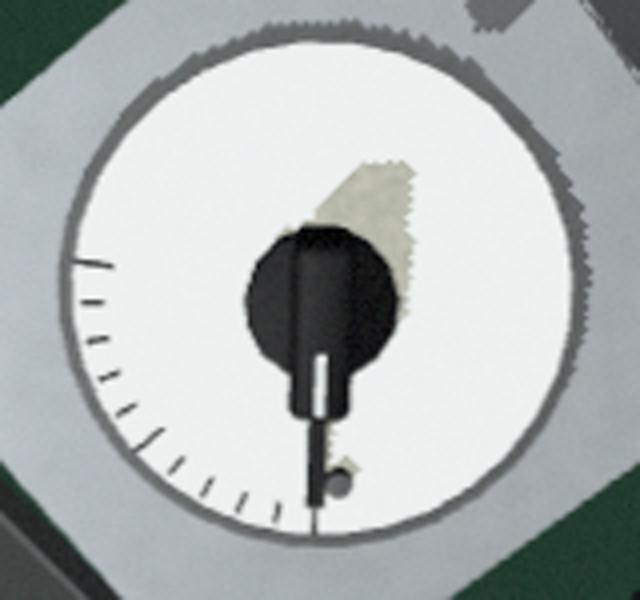

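The crop shows the pointer lying on the zero mark and touching the pin at about (340,480), so the knob is home. Next I go to the tube.

```bash
python3 -c "
from to import *
a=np.radians(200);rel([.50,.255,.27],[np.cos(a),np.sin(a),0],[0,0,-1])"
```

```text
clock 7.5 pos [0.49   0.029  0.2627] q [-0.0725 -0.6121 -0.5017  1.1476 -0.0083 -0.8831] f [ 0.4302  0.2004 -0.5432]
turn [-19.0948  24.2202  25.6798] shift before turn [-0.1736  0.1449 -0.0115] after turn [-0.0867  0.209  -0.0073]
```

>>> servo_tool(
  motion=[
    {"grip":0.8,"translation":[-0.035,0.029,-0.002],"angular":[0,0,0]},
    {"grip":0.8,"translation":[-0.035,0.029,-0.002],"angular":[0,0,0]},
    {"grip":0.8,"translation":[-0.035,0.029,-0.002],"angular":[0,0,0]},
    {"grip":0.8,"translation":[-0.035,0.029,-0.002],"angular":[0,0,0]},
    {"grip":0.8,"translation":[-0.034,0.029,-0.002],"angular":[0,0,0]},
  ],
)

```text
clock: 8.0
position: [0.4992, 0.257, 0.2609]
ee_rot: [0.227, -0.38, 0.888, -0.123]
contact_force: [0.0, -0.1, 0.5]
gripper_width: 0.801
grip_force: 0.0
```

>>> servo_tool(
  motion=[
    {"grip":0.8,"translation":[0,0,0],"angular":[-3.82,4.84,5.14]},
    {"grip":0.8,"translation":[0,0,0],"angular":[-3.82,4.84,5.14]},
    {"grip":0.8,"translation":[0,0,0],"angular":[-3.82,4.84,5.14]},
    {"grip":0.8,"translation":[0,0,0],"angular":[-3.82,4.84,5.14]},
    {"grip":0.8,"translation":[0,0,0],"angular":[-3.82,4.84,5.14]},
  ],
)

```text
clock: 8.5
position: [0.4997, 0.2558, 0.2614]
ee_rot: [-0.007, -0.172, 0.985, 0.002]
contact_force: [-0.5, -0.6, -0.4]
gripper_width: 0.803
grip_force: 0.0
```

>>> servo_tool(
  motion=[
    {"grip":0.8,"translation":[0,0,0],"angular":[0,0,0]},
    {"grip":0.8,"translation":[0,0,0],"angular":[0,0,0]},
  ],
)

```text
clock: 8.7
position: [0.5, 0.2547, 0.2606]
ee_rot: [-0.006, -0.174, 0.985, 0.001]
contact_force: [-0.3, -0.3, -1.1]
gripper_width: 0.796
grip_force: 0.0
```

```bash
python3 - <<'E'
from to import *
p=env.camera('wrist');s=env.get_state();cv2.imwrite('pics/w4.png',p['pixels']);pickle.dump((p,s),open('w4.pkl','wb'))
print(s['position'],s['joint_positions'])
print([(b['conf'],b['box']) for b in env.boxes_of(p,'tube')])
hsv=cv2.cvtColor(p['pixels'],cv2.COLOR_BGR2HSV);m=cv2.inRange(hsv,(5,90,60),(20,255,255))
for c in cv2.findContours(m,0,2)[0]:
    if cv2.contourArea(c)>200: print(cv2.contourArea(c),cv2.boundingRect(c),cv2.minAreaRect(c))
E
```

```text
[0.4994 0.255  0.2617] [0.3507 0.1575 0.2501 1.6729 0.0032 0.0012]
[(0.94, [378.1, 35.7, 524.0, 132.3]), (0.58, [257.4, 165.2, 292.3, 295.6]), (0.43, [188.6, 318.5, 241.9, 365.7])]
2901.5 (257, 167, 35, 128) ((273.9999694824219, 230.49996948242188), (126.99998474121094, 33.99999237060547), 90.0)
328.5 (377, 95, 32, 37) ((392.00006103515625, 114.50000762939453), (38.24956130981445, 19.29656219482422), 66.37062072753906)
1109.5 (301, 40, 38, 42) ((318.75, 60.25), (33.941123962402344, 41.719295501708984), 45.0)
2957.0 (395, 34, 130, 90) ((458.45928955078125, 77.73492431640625), (38.45914077758789, 134.95079040527344), 65.32313537597656)
```

View pics/w4.png

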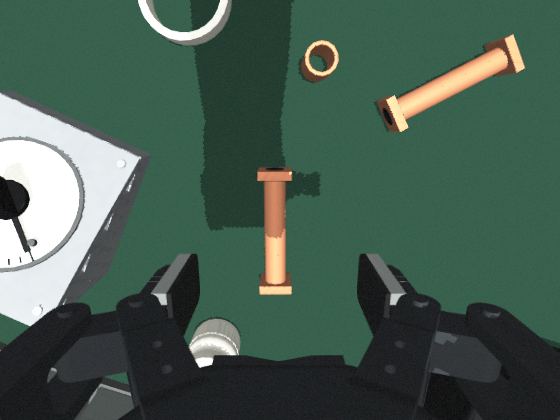

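```bash
python3 - <<'E'
import cv2
i=cv2.imread('pics/w4.png');a=cv2.resize(i[160:300,245:305],None,fx=5,fy=4.2,interpolation=cv2.INTER_CUBIC)
cv2.imwrite('pics/w4c.png',a)
E
```

```text
(no output)
```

View pics/w4c.png

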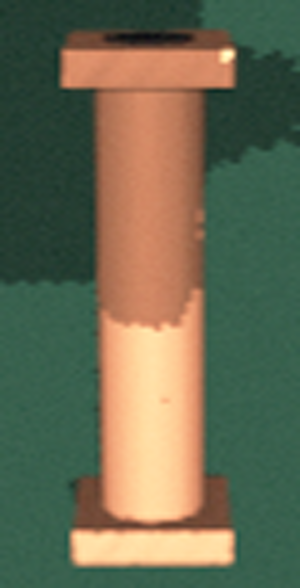

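```bash
cat > tube.py <<'E'
from to import *
from scipy.optimize import least_squares
from fit import T
p,s=pickle.load(open('w4.pkl','rb'))
L=[[a,b,.036] for a in (-.07,-.06,.06,.07) for b in (-.018,.018)]
rows=[171.7,181,286.2,294.8];c=[(257,292.4),(257.2,292.4),(259.4,292),(259.6,292)]
uv=np.array([[c[i][j],rows[i]] for i in range(4) for j in range(2)])
r=least_squares(lambda v:(proj(p,T(v,L),s)-uv).ravel(),[.55,.27,.35]);print(r.x,r.fun.reshape(-1,2))
F['tube']=r.x;pickle.dump(F,open('fit.pkl','wb'))
a=r.x[2]+np.pi
rel([r.x[0],r.x[1],.019],[np.cos(a),np.sin(a),0],[0,0,-1])
E
python3 tube.py
```

```text
[0.554 0.271 0.354] [[ 0.269 -0.051]
 [-0.193 -0.273]
 [ 0.262  0.234]
 [-0.231  0.013]
 [ 0.305  0.421]
 [-0.331  0.21 ]
 [ 0.284 -0.183]
 [-0.375 -0.393]]
clock 8.8 pos [0.499 0.255 0.263] q [0.351 0.156 0.25  1.673 0.003 0.001] f [-1.143  0.555 -0.086]
turn [ 0.192 -0.472 -0.265] shift before turn [-0.059 -0.004  0.243] after turn [-0.057 -0.004  0.244]
```

>>> servo_tool(
  motion=[
    {"grip":0.8,"translation":[-0.029,-0.002,0.03],"angular":[0.2,-0.5,-0.3]},
    {"grip":0.8,"translation":[-0.029,-0.002,0.03],"angular":[0,0,0]},
    {"grip":0.8,"translation":[0,0,0.04],"angular":[0,0,0]},
    {"grip":0.8,"translation":[0,0,0.04],"angular":[0,0,0]},
    {"grip":0.8,"translation":[0,0,0.04],"angular":[0,0,0]},
  ],
)

```text
clock: 9.3
position: [0.5547, 0.2718, 0.0825]
ee_rot: [0.002, -0.177, 0.984, 0.0]
contact_force: [0.5, -0.8, 0.8]
gripper_width: 0.807
grip_force: 0.0
```

>>> servo_tool(
  motion=[
    {"grip":0.8,"translation":[0,0,0],"angular":[0,0,0]},
    {"grip":0.8,"translation":[0,0,0],"angular":[0,0,0]},
    {"grip":0.8,"translation":[0,0,0],"angular":[0,0,0]},
  ],
)

```text
clock: 9.6
position: [0.5571, 0.2721, 0.0867]
ee_rot: [0.003, -0.176, 0.984, 0.001]
contact_force: [0.8, 0.4, 0.7]
gripper_width: 0.796
grip_force: 0.0
```

```bash
python3 -c "
from to import *
x,y,a=F['tube'];a+=np.pi
rel([x,y,.019],[np.cos(a),np.sin(a),0],[0,0,-1])"
```

```text
clock 9.6 pos [0.5571 0.2721 0.0867] q [ 0.3462  0.3082  0.079   1.3351  0.0003 -0.0077] f [0.774  0.3874 0.7417]
turn [ 0.0119  0.3737 -0.0324] shift before turn [0.0037 0.0003 0.0676] after turn [0.0033 0.0003 0.0677]
```

>>> servo_tool(
  motion=[
    {"grip":0.8,"translation":[0.003,0,0.03],"angular":[0,0.3,0]},
    {"grip":0.8,"translation":[0,0,0.026],"angular":[0,0,0]},
    {"grip":0.8,"translation":[0,0,0.008],"angular":[0,0,0]},
    {"grip":0.8,"translation":[0,0,0],"angular":[0,0,0]},
    {"grip":0.8,"translation":[0,0,0],"angular":[0,0,0]},
  ],
)

```text
clock: 10.1
position: [0.5542, 0.2706, 0.0212]
ee_rot: [-0.001, -0.176, 0.984, 0.0]
contact_force: [0.0, 0.0, 0.6]
gripper_width: 0.802
grip_force: 0.0
```

```bash
python3 -c "
from to import *
x,y,a=F['tube'];a+=np.pi
rel([x,y,.019],[np.cos(a),np.sin(a),0],[0,0,-1])"
```

```text
clock 10.1 pos [0.5542 0.2706 0.0212] q [ 0.3454  0.3492 -0.0033  1.2194  0.0003 -0.0074] f [0.0258 0.0481 0.6234]
turn [ 0.0197 -0.0634 -0.0876] shift before turn [0.0001 0.0007 0.0022] after turn [0.0001 0.0007 0.0022]
```

>>> servo_tool(
  motion=[
    {"grip":0.4,"translation":[0,0,0.001],"angular":[0,0,0]},
    {"grip":0.2,"translation":[0,0,0],"angular":[0,0,0]},
    {"grip":0.1,"translation":[0,0,0],"angular":[0,0,0]},
    {"grip":0.1,"translation":[0,0,0],"angular":[0,0,0]},
    {"grip":0.1,"translation":[0,0,0],"angular":[0,0,0]},
  ],
  squeeze=60,
)

```text
clock: 10.6
position: [0.5531, 0.2705, 0.0188]
ee_rot: [-0.002, -0.176, 0.984, 0.0]
contact_force: [-1.2, 0.1, 5.4]
gripper_width: 0.255
grip_force: 59.3
```

```bash
python3 -c "
from to import *
s=env.get_state();print(s['gripper_width'],s['grip_force'],s['contact_force'])
x,y,a=F['tube'];a+=np.pi
rel([x,y,.02],[np.cos(a),np.sin(a),0],[0,0,-1])"
```

```text
0.2546689053822343 59.282360672950745 [-1.1669  0.1337  5.3762]
clock 10.6 pos [0.5531 0.2705 0.0188] q [ 0.3455  0.3507 -0.0064  1.217   0.001  -0.0075] f [-1.1669  0.1337  5.3762]
turn [ 0.061  -0.1877 -0.0851] shift before turn [-0.0009  0.0005 -0.0012] after turn [-0.0009  0.0005 -0.0012]
```

>>> servo_tool(
  motion=[
    {"grip":0.1,"translation":[0,0,-0.02],"angular":[0,0,0]},
    {"grip":0.1,"translation":[0,0,-0.05],"angular":[0,0,0]},
    {"grip":0.1,"translation":[0,0,-0.05],"angular":[0,0,0]},
    {"grip":0.1,"translation":[0,0,-0.05],"angular":[0,0,0]},
    {"grip":0.1,"translation":[0,0,-0.05],"angular":[0,0,0]},
  ],
)

```text
clock: 11.1
position: [0.5525, 0.2697, 0.2372]
ee_rot: [-0.004, -0.175, 0.984, -0.001]
contact_force: [1.7, 1.3, -3.4]
gripper_width: 0.256
grip_force: 59.3
```

>>> servo_tool(
  motion=[
    {"grip":0.1,"translation":[0,0,0],"angular":[0,0,0]},
    {"grip":0.1,"translation":[0,0,0],"angular":[0,0,0]},
  ],
)

```text
clock: 11.3
position: [0.5542, 0.2703, 0.2381]
ee_rot: [-0.002, -0.175, 0.984, -0.0]
contact_force: [-0.0, 0.3, -4.2]
gripper_width: 0.26
grip_force: 59.5
```

```bash
python3 -c "
from to import *
s=env.get_state();print(s['gripper_width'],s['grip_force'],s['contact_force'])
a=F['cradle'][2]+np.pi
rel([.50,-.21,.26],[np.cos(a),np.sin(a),0],[0,0,-1])"
```

```text
0.2604226009700197 59.536505341529846 [-0.0399  0.3228 -4.2051]
clock 11.3 pos [0.5542 0.2703 0.2381] q [ 0.3451  0.2961  0.3658  1.6439 -0.     -0.0076] f [-0.0399  0.3228 -4.2051]
turn [-0.0651 -0.1895 37.5108] shift before turn [ 0.2169 -0.432  -0.0211] after turn [-0.0911 -0.4747 -0.0219]
```

>>> servo_tool(
  motion=[
    {"grip":0.1,"translation":[0.01,-0.02,-0.01],"angular":[0,0,0]},
    {"grip":0.1,"translation":[0.02,-0.04,-0.01],"angular":[0,0,0]},
    {"grip":0.1,"translation":[0.02,-0.04,0],"angular":[0,0,0]},
    {"grip":0.1,"translation":[0.02,-0.04,0],"angular":[0,0,0]},
    {"grip":0.1,"translation":[0.02,-0.04,0],"angular":[0,0,0]},
  ],
)

```text
clock: 11.8
position: [0.5292, 0.0687, 0.2534]
ee_rot: [-0.006, -0.176, 0.984, 0.0]
contact_force: [0.8, -0.1, -3.9]
gripper_width: 0.257
grip_force: 59.5
```

>>> servo_tool(
  motion=[
    {"grip":0.1,"translation":[0.02,-0.04,0],"angular":[0,0,0]},
    {"grip":0.1,"translation":[0.02,-0.04,0],"angular":[0,0,0]},
    {"grip":0.1,"translation":[0.02,-0.04,0],"angular":[0,0,0]},
    {"grip":0.1,"translation":[0.02,-0.04,0],"angular":[0,0,0]},
    {"grip":0.1,"translation":[0.02,-0.04,0],"angular":[0,0,0]},
  ],
)

```text
clock: 12.3
position: [0.5045, -0.153, 0.2539]
ee_rot: [-0.006, -0.175, 0.984, 0.002]
contact_force: [2.1, -0.2, -3.6]
gripper_width: 0.257
grip_force: 59.5
```

>>> servo_tool(
  motion=[
    {"grip":0.1,"translation":[0.02,-0.04,0],"angular":[0,0,4]},
    {"grip":0.1,"translation":[0,0,0],"angular":[0,0,8]},
    {"grip":0.1,"translation":[0,0,0],"angular":[0,0,8]},
    {"grip":0.1,"translation":[0,0,0],"angular":[0,0,8]},
    {"grip":0.1,"translation":[0,0,0],"angular":[0,0,6.5]},
  ],
)

```text
clock: 12.8
position: [0.4999, -0.1959, 0.2537]
ee_rot: [-0.006, 0.127, 0.992, 0.0]
contact_force: [-0.6, 0.3, -3.6]
gripper_width: 0.255
grip_force: 59.9
```

>>> servo_tool(
  motion=[
    {"grip":0.1,"translation":[0,0,0],"angular":[0,0,3]},
    {"grip":0.1,"translation":[0,0,0],"angular":[0,0,0]},
    {"grip":0.1,"translation":[0,0,0],"angular":[0,0,0]},
  ],
)

```text
clock: 13.1
position: [0.5006, -0.1958, 0.2554]
ee_rot: [-0.005, 0.15, 0.989, -0.0]
contact_force: [1.1, 0.8, -3.2]
gripper_width: 0.259
grip_force: 59.9
```

```bash
python3 - <<'E'
from to import *
p=env.camera('wrist');s=env.get_state();cv2.imwrite('pics/w5.png',p['pixels']);pickle.dump((p,s),open('w5.pkl','wb'))
print(s['position'],s['joint_positions'],s['grip_force'])
print([(b['conf'],b['box']) for b in env.boxes_of(p,'cradle')])
E
```

```text
[ 0.5009 -0.1959  0.2561] [-0.4955  0.0938  0.169   1.6541 -0.0038 -0.1948] 59.86876666545868
[(0.79, [309.0, 182.4, 341.0, 271.9]), (0.56, [141.9, 227.9, 219.8, 302.7])]
```

View pics/w5.png

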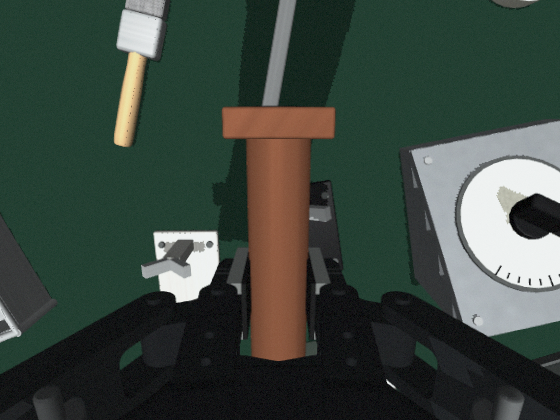

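The picture shows the tube held level, and the near base edge of the aluminium cradle at (153,232)–(219,231), parallel to the image rows. I back off to see the whole base.

>>> servo_tool(
  motion=[
    {"grip":0.1,"translation":[0.03,0,0],"angular":[0,0,0]},
    {"grip":0.1,"translation":[0.04,0,0],"angular":[0,0,0]},
    {"grip":0.1,"translation":[0.03,0,0],"angular":[0,0,0]},
    {"grip":0.1,"translation":[0,0,0],"angular":[0,0,0]},
    {"grip":0.1,"translation":[0,0,0],"angular":[0,0,0]},
  ],
)

```text
clock: 13.7
position: [0.4061, -0.1666, 0.259]
ee_rot: [-0.002, 0.15, 0.989, -0.001]
contact_force: [-0.4, -0.3, -3.8]
gripper_width: 0.257
grip_force: 59.9
```

```bash
python3 - <<'E'
from to import *
from fit import T
p=env.camera('wrist');s=env.get_state();pickle.dump((p,s),open('w6.pkl','wb'))
print(s['position'])
C=[[a,b,.008] for a in (-.055,.055) for b in (-.0375,.0375)]
print(proj(p,T(F['cradle'],C),s))
cv2.imwrite('pics/w6.png',p['pixels']);print([(b['conf'],b['box']) for b in env.boxes_of(p,'cradle')])
cv2.imwrite('pics/w6c.png',cv2.resize(p['pixels'][140:290,110:310],None,fx=4,fy=4,interpolation=cv2.INTER_CUBIC))
E
```

```text
[ 0.407 -0.167  0.259]
[[164.425 300.004]
 [224.835 300.582]
 [172.481 373.585]
 [228.655 374.487]]
[(0.74, [306.2, 332.8, 317.5, 357.4])]
```

View pics/w6c.png

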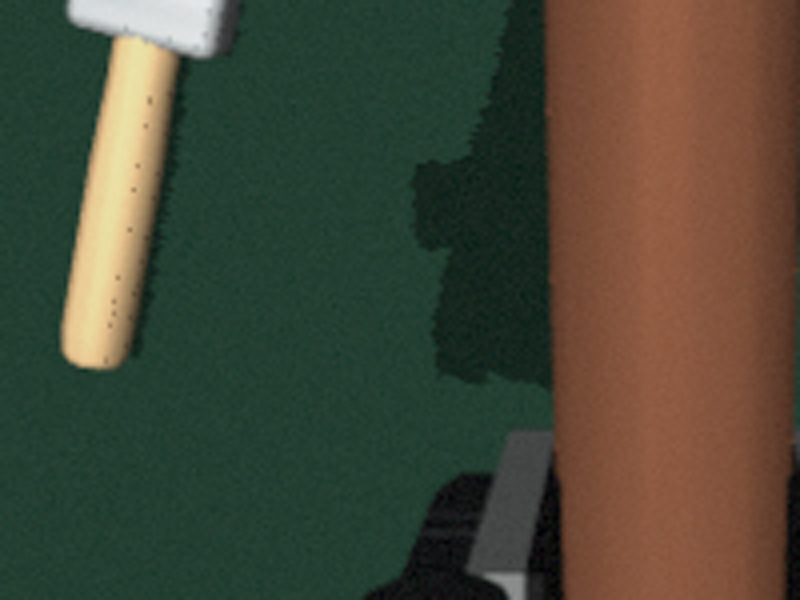

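That crop shows only the brush and the held tube; the cradle is lower in the image, so I backed off the wrong way. I move forward instead and measure numerically.

>>> servo_tool(
  motion=[
    {"grip":0.1,"translation":[-0.03,0,0],"angular":[0,0,0]},
    {"grip":0.1,"translation":[-0.045,0,0],"angular":[0,0,0]},
    {"grip":0.1,"translation":[-0.045,0,0],"angular":[0,0,0]},
    {"grip":0.1,"translation":[-0.04,0,0],"angular":[0,0,0]},
    {"grip":0.1,"translation":[-0.03,0,0],"angular":[0,0,0]},
  ],
)

```text
clock: 14.3
position: [0.5907, -0.2239, 0.2561]
ee_rot: [-0.003, 0.15, 0.989, -0.001]
contact_force: [0.8, -0.7, -3.9]
gripper_width: 0.261
grip_force: 59.9
```

>>> servo_tool(
  motion=[
    {"grip":0.1,"translation":[0,0,0],"angular":[0,0,0]},
    {"grip":0.1,"translation":[0,0,0],"angular":[0,0,0]},
  ],
)

```text
clock: 14.5
position: [0.5883, -0.2232, 0.2558]
ee_rot: [-0.004, 0.15, 0.989, -0.001]
contact_force: [0.3, -0.1, -3.0]
gripper_width: 0.257
grip_force: 59.9
```

```bash
python3 - <<'E'
from to import *
from fit import T
p=env.camera('wrist');s=env.get_state();pickle.dump((p,s),open('w7.pkl','wb'))
print(s['position'],s['ee_rot'])
C=[[a,b,.008] for a in (-.055,.055) for b in (-.0375,.0375)]
u=proj(p,T(F['cradle'],C),s);print(u)
p5,s5=pickle.load(open('w5.pkl','rb'));print('w5',proj(p5,T(F['cradle'],C[:2]),s5))
print([(b['conf'],b['box']) for b in env.boxes_of(p,'cradle')])
im=p['pixels'];g=im.min(2)  # min channel: white plate vs green
x0,y0=(u.min(0)-14).astype(int);x1,y1=(u.max(0)+14).astype(int)
for y in range(y0,y1,4): print(y,' '.join('%3d'%v for v in g[y,x0:x1:3]))
print(x0)
E
```

```text
[ 0.588 -0.223  0.257] [-0.003  0.15   0.989 -0.001]
[[148.752 145.109]
 [217.174 144.686]
 [157.367 240.602]
 [221.296 240.849]]
w5 [[155.425 225.683]
 [220.293 225.873]]
[(0.9, [130.0, 285.6, 199.6, 355.1]), (0.72, [280.0, 95.4, 347.5, 211.7]), (0.71, [130.9, 150.9, 222.5, 267.9])]
130  37  29  33  34  37  33  36  33  36  36  34  38  33  36  33  33  35  35  33  37  33  30  36  36  36  37  36  34  40  39  68  71  71  73
134  37  37  37  33  34  32  37  36  33  35  34  35  24  37  35  35  37  33  33  38  33  36  32  36  37  37  31  37  35  34  62  72  71  73
138  35  34  36  36  32  33  35  39  33  36  36  37  32  35  31  35  38  32  31  33  37  37  34  36  38  32  29  34  38  34  46  45  38  44
142  36  32  38  26  31  30  33  33  37  32  33  37  34  34  37  34  35  35  34  37  29  35  35  37  33  32  34  35  37  33  33  35  34  24
146  36  36  33  36  35  31  38  36  35  39  37  35  34  37  36  32  35  29  27  35  34  34  38  36  36  31  34  37  35  31  35  32  33  21
150  33  37  33  33  37  40  30  39  31  41  37  39  29  43  40  46  48  48  48  42  62  60  71  68  81  75 100  35
[... 2828 characters left out ...]
  36  37  32  34  34  35  37 177 183 105  55 149 151 113  82  78  79  79  78  60 115 151 152 155 201 107 101 237 170  23  26  23  17  20
238  37  35  35  38  34  32  37 146 236 194 167 151  89  80  81  77  79  78  66  62 101 153 149 152 235 232 237 237 182  18  23  23  22  22
242  33  34  34  34  25  28  35  63 237 237 237  88  74  80  76  79  74  63  60  97 236 237 237 231 237 238 237 236 142  29  34  41  35  36
246  36  34  30  32  31  37  35  34  50  53  70  91 136 114  73 113  62  63  58  34  36  35  35  33  37  35  34  37  34  36  34  33  30  35
250  35  36  36  35  33  49  59  66  84 129 157 158 159 162  95  66  64  67  45  33  40  38  37  32  33  35  32  30  31  35  37  37  31  37
134
```

```bash
cat > cr.py <<'E'
from to import *
from fit import T
from scipy.optimize import least_squares
p,s=pickle.load(open('w7.pkl','rb'));g=p['pixels'].min(2).astype(float)
def cross(v,i0,rev=False):
    r=range(len(v)-1); r=reversed(r) if rev else r
    for i in r:
        a,b=v[i],v[i+1]
        if (a<190<=b and not rev) or (rev and b<190<=a): return i0+i+(190-a)/(b-a)
E=[] # (side,u,v)
for y in [155,158]+list(range(188,238,4)):
    E.append(('L',cross(g[y,138:170],138),y))
for y in [155,158,162]+list(range(206,240,4)): E.append(('R',cross(g[y,200:228],200,True),y))
for x in range(152,210,5): E.append(('N',x,cross(g[146:160,x],146)))
for x in list(range(160,164))+list(range(195,215,4)): E.append(('F',x,cross(g[238:250,x],238,True)))
E=[e for e in E if None not in e]
def res(v):
    out=[]
    seg={'L':([-.055,-.0375,.008],[.055,-.0375,.008]),'R':([-.055,.0375,.008],[.055,.0375,.008]),'N':([-.055,-.0375,.008],[-.055,.0375,.008]),'F':([.055,-.0375,.008],[.055,.0375,.008])}
    for k,u,w in E:
        a,b=proj(p,T(v,seg[k]),s);d=(b-a)/np.linalg.norm(b-a);out.append(d[0]*(w-a[1])-d[1]*(u-a[0]))
    return np.array(out)
r=least_squares(res,F['cradle'],loss='soft_l1',x_scale=[.01,.01,.1]);print(F['cradle'],r.x)
for k in 'LRNF': print(k,res(r.x)[[e[0]==k for e in E]].round(1))
F['cradle']=r.x;pickle.dump(F,open('fit.pkl','wb'))
# check V rests: project V bottoms/tops
print(proj(p,T(r.x,[[-.046,-.0185,.087],[-.046,.0185,.087],[-.046,0,.068],[.046,-.0185,.087],[.046,.0185,.087]]),s))
a=r.x[2]+np.pi
rel([r.x[0],r.x[1],.16],[np.cos(a),np.sin(a),0],[0,0,-1])
E
python3 cr.py
```

```text
[ 0.573 -0.329 -0.302] [ 0.578 -0.334 -0.291]
L [-0.6 -0.9 -0.8 -0.6 -0.7 -0.6 -0.8 -0.7 -0.7 -0.7 -0.6 -0.7 -1.  -0.8
 -0.9]
R [1.2 1.1 1.1 1.  1.  0.9 1.  0.9 1.7 1.1 0.9 0.9]
N [0.6 0.6 1.  1.5 1.2 0.4 0.3 0.3 0.3 0.4 0.4 0.5]
F [-1.  -1.1 -1.  -1.5 -1.  -0.8 -1.3 -1.3 -1.3]
[[134.448 169.528]
 [176.026 168.854]
 [162.25  166.295]
 [145.75  266.652]
 [184.463 266.55 ]]
clock 14.6 pos [ 0.587 -0.223  0.258] q [-0.468  0.339  0.459  1.695 -0.004 -0.166] f [-0.318 -0.193 -3.824]
turn [-0.16  -0.295 -0.62 ] shift before turn [-0.024 -0.108  0.098] after turn [-0.023 -0.109  0.098]
```

>>> servo_tool(
  motion=[
    {"grip":0.1,"translation":[-0.008,-0.036,0],"angular":[-0.1,-0.3,-0.6]},
    {"grip":0.1,"translation":[-0.008,-0.04,0.01],"angular":[0,0,0]},
    {"grip":0.1,"translation":[-0.007,-0.032,0.02],"angular":[0,0,0]},
    {"grip":0.1,"translation":[0,0,0.04],"angular":[0,0,0]},
    {"grip":0.1,"translation":[0,0,0.028],"angular":[0,0,0]},
  ],
)

```text
clock: 15.1
position: [0.5769, -0.3343, 0.1595]
ee_rot: [0.0, 0.146, 0.989, -0.001]
contact_force: [-0.3, 0.7, -5.1]
gripper_width: 0.256
grip_force: 60.1
```

>>> servo_tool(
  motion=[
    {"grip":0.1,"translation":[0,0,0],"angular":[0,0,0]},
    {"grip":0.1,"translation":[0,0,0],"angular":[0,0,0]},
    {"grip":0.1,"translation":[0,0,0],"angular":[0,0,0]},
  ],
)

```text
clock: 15.4
position: [0.5795, -0.3338, 0.1641]
ee_rot: [0.003, 0.145, 0.989, -0.002]
contact_force: [-0.3, 0.0, -3.3]
gripper_width: 0.257
grip_force: 60.0
```

```bash
python3 - <<'E'
from to import *
from fit import T
x,y,a=F['cradle'];b=a+np.pi
rel([x,y,.086],[np.cos(b),np.sin(b),0],[0,0,-1])
# check side & scene cameras: white plate centre & network boxes against projected model
for n in ('side','scene'):
    p=env.camera(n);cv2.imwrite(f'pics/{n}9.png',p['pixels'])
    L=[[i*.055,j*.0375,k] for i in (-1,1) for j in (-1,1) for k in (0,.008)]+[[i*.046,j*.024,.087] for i in (-1,1) for j in (-1,1)]
    u=proj(p,T(F['cradle'],L));print(n,'model box',u.min(0),u.max(0),[(round(q['conf'],2),np.round(q['box'])) for q in env.boxes_of(p,'cradle')])
    # tube model at current tcp
    s=env.get_state();t=s['position'];c=[t[0],t[1],a];h=t[2]-.001
    u=proj(p,T(c,[[i*.07,j*.018,h+k*.018] for i in (-1,1) for j in (-1,1) for k in (-1,1)]));print(n,'tube box',u.min(0),u.max(0),[(round(q['conf'],2),np.round(q['box'])) for q in env.boxes_of(p,'tube')])
    m=p['pixels'].min(2)>170
    v=proj(p,T(F['cradle'],L)[:8]);lo=(v.min(0)-5).astype(int);hi=(v.max(0)+5).astype(int)
    print('plate model',v.min(0),v.max(0),'seen',[(k.min(),k.max()) for k in [np.nonzero(m[lo[1]:hi[1],lo[0]:hi[0]])[1]+lo[0],np.nonzero(m[lo[1]:hi[1],lo[0]:hi[0]])[0]+lo[1]]])
E
```

```text
clock 15.4 pos [ 0.579 -0.334  0.164] q [-0.622  0.42   0.375  1.52  -0.001 -0.332] f [-0.302  0.025 -3.346]
turn [-0.175  0.354 -0.009] shift before turn [ 0.002 -0.     0.078] after turn [ 0.001 -0.     0.078]
side model box [258.263 156.317] [302.185 196.923] [(0.93, array([207., 150., 245., 184.])), (0.57, array([258., 157., 305., 195.])), (0.57, array([260., 179., 303., 222.])), (0.33, array([239., 205., 288., 248.]))]
side tube box [252.959 125.483] [304.769 147.61 ] [(0.8, array([250., 128., 302., 149.])), (0.74, array([352., 341., 436., 412.]))]
plate model [258.263 178.359] [302.185 196.923] seen [(np.int64(258), np.int64(298)), (np.int64(181), np.int64(193))]
scene model box [124.223 204.934] [170.347 258.404] [(0.96, array([122., 205., 169., 258.])), (0.87, array([182., 210., 220., 262.])), (0.82, array([ 84., 241., 127., 299.]))]
scene tube box [116.184 171.871] [161.334 215.604] [(0.92, array([115., 177., 161., 215.])), (0.65, array([391., 190., 431., 221.]))]
plate model [124.223 225.296] [170.347 258.404] seen [(np.int64(126), np.int64(174)), (np.int64(227), np.int64(262))]
```

>>> servo_tool(
  motion=[
    {"grip":0.1,"translation":[0.001,0,0.03],"angular":[-0.2,0.3,0]},
    {"grip":0.1,"translation":[0,0,0.022],"angular":[0,0,0]},
    {"grip":0.1,"translation":[0,0,0.008],"angular":[0,0,0]},
    {"grip":0.1,"translation":[0,0,0],"angular":[0,0,0]},
    {"grip":0.1,"translation":[0,0,0],"angular":[0,0,0]},
  ],
)

```text
clock: 16.2
position: [0.5778, -0.3332, 0.1013]
ee_rot: [-0.001, 0.145, 0.989, 0.001]
contact_force: [0.7, 0.3, -3.0]
gripper_width: 0.26
grip_force: 60.1
```

```bash
python3 -c "
from to import *
x,y,a=F['cradle'];b=a+np.pi
rel([x,y,.086],[np.cos(b),np.sin(b),0],[0,0,-1])"
```

```text
clock 16.2 pos [ 0.5778 -0.3332  0.1013] q [-0.6239  0.4366  0.2733  1.411   0.0008 -0.3328] f [ 0.7157  0.2741 -3.0034]
turn [ 0.1091 -0.1783 -0.0283] shift before turn [-0.0005 -0.0005  0.0153] after turn [-0.0004 -0.0005  0.0153]
```

>>> servo_tool(
  motion=[
    {"grip":0.1,"translation":[0,0,0.004],"angular":[0,0,0]},
    {"grip":0.1,"translation":[0,0,0.003],"angular":[0,0,0]},
    {"grip":0.1,"translation":[0,0,0.003],"angular":[0,0,0]},
    {"grip":0.1,"translation":[0,0,0],"angular":[0,0,0]},
  ],
)

```text
clock: 16.6
position: [0.577, -0.3327, 0.0898]
ee_rot: [-0.002, 0.145, 0.989, 0.002]
contact_force: [-0.1, 0.9, -4.1]
gripper_width: 0.259
grip_force: 60.1
```

>>> servo_tool(
  motion=[
    {"grip":0.1,"translation":[0,0,0.002],"angular":[0,0,0]},
    {"grip":0.1,"translation":[0,0,0.001],"angular":[0,0,0]},
    {"grip":0.1,"translation":[0,0,0],"angular":[0,0,0]},
  ],
)

```text
clock: 16.9
position: [0.5771, -0.3328, 0.087]
ee_rot: [-0.002, 0.145, 0.989, 0.002]
contact_force: [0.2, -0.1, -4.2]
gripper_width: 0.257
grip_force: 60.1
```

Not touching yet; I continue in 1 mm steps.

>>> servo_tool(
  motion=[
    {"grip":0.1,"translation":[0,0,0.001],"angular":[0,0,0]},
    {"grip":0.1,"translation":[0,0,0.001],"angular":[0,0,0]},
    {"grip":0.1,"translation":[0,0,0],"angular":[0,0,0]},
  ],
)

```text
clock: 17.2
position: [0.5775, -0.3328, 0.086]
ee_rot: [-0.002, 0.145, 0.989, 0.001]
contact_force: [-1.0, 1.2, -0.8]
gripper_width: 0.258
grip_force: 60.5
```

>>> servo_tool(
  motion=[
    {"grip":0.1,"translation":[0,0,0.001],"angular":[0,0,0]},
    {"grip":0.1,"translation":[0,0,0],"angular":[0,0,0]},
  ],
)

```text
clock: 17.4
position: [0.5776, -0.3328, 0.0858]
ee_rot: [-0.001, 0.145, 0.989, 0.001]
contact_force: [-2.2, 3.2, 4.1]
gripper_width: 0.26
grip_force: 61.0
```

>>> servo_tool(
  motion=[
    {"grip":0.3,"translation":[0,0,0],"angular":[0,0,0]},
    {"grip":0.4,"translation":[0,0,0],"angular":[0,0,0]},
    {"grip":0.6,"translation":[0,0,0],"angular":[0,0,0]},
    {"grip":0.7,"translation":[0,0,0],"angular":[0,0,0]},
    {"grip":0.7,"translation":[0,0,0],"angular":[0,0,0]},
  ],
)

```text
clock: 17.9
position: [0.5772, -0.333, 0.084]
ee_rot: [-0.002, 0.145, 0.989, 0.001]
contact_force: [-0.3, 0.7, 0.4]
gripper_width: 0.701
grip_force: 0.0
```

>>> servo_tool(
  motion=[
    {"grip":0.7,"translation":[0,0,-0.01],"angular":[0,0,0]},
    {"grip":0.7,"translation":[0,0,-0.03],"angular":[0,0,0]},
    {"grip":0.7,"translation":[0,0,-0.04],"angular":[0,0,0]},
    {"grip":0.7,"translation":[0,0,-0.045],"angular":[0,0,0]},
    {"grip":0.7,"translation":[0,0,-0.045],"angular":[0,0,0]},
  ],
)

```text
clock: 18.4
position: [0.5776, -0.3332, 0.2566]
ee_rot: [-0.002, 0.145, 0.989, 0.001]
contact_force: [0.4, -0.3, 0.2]
gripper_width: 0.702
grip_force: 0.0
```

>>> servo_tool(
  motion=[
    {"grip":0.7,"translation":[0,0,0],"angular":[0,0,0]},
    {"grip":0.7,"translation":[0,0,0],"angular":[0,0,0]},
    {"grip":0.7,"translation":[0,0,0],"angular":[0,0,0]},
  ],
)

```text
clock: 18.7
position: [0.5776, -0.3333, 0.2533]
ee_rot: [-0.003, 0.145, 0.989, 0.002]
contact_force: [0.2, -0.2, 1.1]
gripper_width: 0.701
grip_force: 0.0
```

```bash
python3 - <<'E'
from to import *
from fit import T,dial
x,y,a=F['cradle'];s=env.get_state();print(s['clock'],s['position'],s['contact_force'],s['gripper_width'])
for n in ('side','scene','wrist'):
    p=env.camera(n);s=env.get_state() if n=='wrist' else None
    h=.085;u=proj(p,T(F['cradle'],[[i*.07,j*.018,h+k*.018] for i in (-1,1) for j in (-1,1) for k in (-1,1)]),s);lo,hi=u.min(0),u.max(0);print(n,'tube model',lo,hi,[(round(q['conf'],2),np.round(q['box'])) for q in env.boxes_of(p,'tube')])
    m=cv2.inRange(cv2.cvtColor(p['pixels'],cv2.COLOR_BGR2HSV),(5,90,50),(20,255,255))
    A=np.maximum(lo-12,0).astype(int);B=(hi+12).astype(int);yy,xx=np.nonzero(m[A[1]:B[1],A[0]:B[0]]);print('seen',xx.min()+A[0],yy.min()+A[1],xx.max()+A[0],yy.max()+A[1])
    if n=='side':
        t=np.radians([-18,20,45,50,55]);g=p['pixels'].min(2)
        w=proj(p,T(F['tester'],dial(np.c_[.044*np.cos(t),.044*np.sin(t),t*0+.008])));print('dial px',[(q.round(),g[int(round(q[1])),int(round(q[0]))]) for q in w])
E
```

```text
18.7 [ 0.578 -0.333  0.253] [ 0.169 -0.168  1.105] 0.7013004072604163
side tube model [254.744 151.017] [305.222 173.551] [(0.78, array([251., 151., 301., 175.])), (0.56, array([353., 342., 437., 410.]))]
seen 254 139 316 174
dial px [(array([252., 212.]), np.uint8(254)), (array([250., 219.]), np.uint8(254)), (array([252., 225.]), np.uint8(230)), (array([253., 226.]), np.uint8(117)), (array([254., 227.]), np.uint8(174))]
scene tube model [121.159 195.838] [164.526 239.734] [(0.92, array([392., 188., 435., 223.])), (0.72, array([121., 199., 163., 241.])), (0.68, array([151., 262., 207., 304.]))]
seen 122 196 175 239
wrist tube model [255.158 113.086] [301.447 278.514] [(0.81, array([255., 110., 302., 282.]))]
seen 255 115 301 279
```

```bash
python3 -c "
from plant import env
print(env.close_job())"
```

```text
the job is handed in; nothing more can be done
None
```

The job is handed in at about 19 s of the 58 s: the pointer is home at the zero pin, the tube sits released in both V rests of the aluminium cradle in all three camera checks, and the arm is clear; no verdict was returned.

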